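# Fetch the toy bus from behind the paint pots

### The job

The bare toy bus behind the three lidded pots on the drying board is next to be painted. First clear all three pots to the side mat and, only when all of them stand there, take the bus to the painting stand and set it down on its wheels in the middle, lengthwise between the two end stops; then put each pot back, upright, on the middle of the pad it came from. Never tip a pot over, and leave the cup of brushes where it is.

Things in the scene. Friction and masses are not known exactly. Their poses are not given: they have to be found in the camera images.
- pot_round: Low round pot: cylinder 60 mm diameter, 56 mm tall, 84 mm with the knob. All three pots are plain aluminium with a thin blue paint band and carry on top an upright black knob, 22 mm diameter and 28 mm tall, by which they are lifted. Origin: centre of its underside, z up. Starts on the large round pad (underside 15 mm above the table). About 0.22 kg.
- pot_square: Square pot: 54 x 54 mm, 68 mm tall, 96 mm with the knob (its knob, like the others, stands in the middle). Origin: centre of its underside, z up. Its x and y axes are square to its sides. Starts on the square pad, sides parallel to the pad's. About 0.25 kg.
- pot_cone: Tall tapering pot: 52 mm diameter for the lowest 30 mm, narrowing to 32 mm at 84 mm; 112 mm with the knob. Origin: centre of its underside, z up. Starts on the small round pad. About 0.18 kg.
- bus: Bare wooden toy bus: block 140 mm long, 40 wide (44 over its fixed wheels, axles 45 mm either side of the middle), 46 tall, 0.16 kg. Origin: middle of its underside at the wheels' feet; x along its length. Stands on the drying board (top 12 mm above the table) 9 mm behind the pots, along their row; gripped across its middle once they are gone. A 24 mm high rail stands 31 mm behind it.
- pad_large: Large round grey felt pad, 3 mm thick, fixed on the drying board, its top 15 mm above the table. The three pads lie in a row, 74 mm apart, in any order, along the front of the board; each rim shows round its pot. Origin: centre of its underside; its x axis points to the bus, square to the row. 70 mm diameter; home of the low round pot.
- pad_square: Square grey felt pad, 3 mm thick, fixed on the drying board, its top 15 mm above the table. The three pads lie in a row, 74 mm apart, in any order, along the front of the board; each rim shows round its pot. Origin: centre of its underside; its x axis points to the bus, square to the row. 66 x 66 mm; home of the square pot.
- pad_small: Small round grey felt pad, 3 mm thick, fixed on the drying board, its top 15 mm above the table. The three pads lie in a row, 74 mm apart, in any order, along the front of the board; each rim shows round its pot. Origin: centre of its underside; its x axis points to the bus, square to the row. 58 mm diameter; home of the tapering pot.
- stand: Painting stand, fixed: plywood plate 200 x 90 mm, 10 mm thick, with an 18 mm high, 60 mm wide wooden stop across each end; 160 mm between the stops' inner faces, the long sides open. Origin: centre of its underside; x along its length, z up. To the robot's left or right.
- mat: Side mat, fixed: black rubber, 280 x 140 mm, 4 mm thick, empty at the start. Origin: centre of its underside; x along its length. To the robot's right or left, on the other side from the stand.
- brush_cup: White cup full of brushes, to be left alone: 68 mm diameter, brushes up to 140 mm above the table; it stands loose between the robot and the drying board. Origin: centre of its underside.

How it is judged:
By the outcome, as a careful person would: the job done as asked, in the order asked, and still so for the second after the job is handed in, with the robot touching nothing.
It also fails if it takes over 152 s, if anything falls off the work surface, if the arm or the gripper's body presses on something with over 40 N, if the wrist force passes 120 N, or if a joint passes its speed limit or range.

### The arm

A 6-joint arm with a two-finger parallel gripper is mounted at the origin on the work surface. World frame = base frame: x ahead of the robot, y to its left, z up, the work surface at z = 0. Lengths are in m, angles in degrees, forces in N, time in s.
With the tool pointing down it reaches from about 0.375 to 0.9 m from the base axis. Payload 3.1 kg.
Tool frame: the origin (TCP) lies between the finger pads; the fingertips stand 17 mm ahead of it and the grasp point (between the pads) lies 2 mm behind it (r.tcp_to_tips is the z of the fingertips in the tool frame, in m); z points along the fingers, y is the line along which they close (so a half turn about z gives the same grasp; the last joint's range is limited). The gripper opens to 87 mm and grips with 3 to 60 N. Pads are 19 mm wide; open, the fingers measure 117 mm over their backs; the gripper's body (75 mm by 190 mm) begins 51 mm behind the grasp point.
Start: joints at [58.012, 30.224, 82.088, -0, 67.689, -10.227], TCP at [0.232, 0.58, 0.24] pointing down, gripper open.
Joint ranges: [-176.69, 176.69], [-43.24, 126.21], [12.49, 139.97], [-82, 262], [0, 151.66], [-163.58, 163.58]. Speed limits (degrees/s): [159.86, 159.86, 180, 180, 180, 180].

### API

Orientations are given as [roll, pitch, yaw] about the fixed x, y, z axes, in that order (R = Rz(yaw) Ry(pitch) Rx(roll)).
In Python, from plant import status, viewer, r, regions_of, pinpoint gives the robot as it stands.
- The arm moves only by the tool move_arm, never from a script. Its argument "commands" is a list of rows, each a list of 7 numbers: the shift along the tool's x, y, z in m, then the turn, a rotation vector about the tool's x, y, z in rad, then the finger opening in m, from 0 to 0.087. In form: [[x, y, z, rx, ry, rz, claw], ...]. A call has 1 to 20 rows; each row shifts and turns the commanded pose from where the row before left it, along the tool's axes as they then stand; what a row does not reach is not made up. A row lasts 1/12 s, in which the tool goes at most 41.7 mm and 7.16 degrees, less where a joint would pass 70% of its speed; a pose out of reach is approached as far as the arm can. A call with a gripper value outside its range is refused whole. The fingers move at their own pace and stop on an object; "grip_force" is the grip in N (left out, the last holds). Time passes only in rows, so rows that do not move let the fingers close. It gives the time, the measured TCP pose, the force, the opening and the grip force at its end, in the units of the state.
- status.read_state(): the state, without advancing time (a new reading comes with each control period).
- viewer.get_image(name): name is "side" or "top"; returns the picture (420x560x3 uint8, red, green, blue); there is no depth.
- viewer.camera_model(name): a dict with "K" (3x3 intrinsics, pixels), "world_to_cam" (4x4, takes a point from world to camera coordinates). Camera axes: x right, y down, z forward; pixel columns grow to the right and rows downward; lengths in m; the calibration is good to about 2 mm. A picture is of the moment at which its call begins. camera_model takes no time and is no camera call.
- r.finish_job(): hands the job in; it is judged then, once.
Trained networks look in the newest picture that a camera, given by its name, has taken for a name from the list of things; names that differ only in an ending like _2 or _b are one class to them, and where a whole thing is asked for, a point or a joint stands for the part that bears it (a point fixed in the world has none). Each returns a list of dicts, best first, with "confidence" (0 to 1); they miss things now and then, are a little off and sometimes report something else, mostly with a low value. They report only what shows in the picture. A call takes as long as a camera call.
- regions_of(query, camera): "mask" (420x560 bool, what is visible of it) and "rect" ([left, top, right, bottom] in pixels, round what is visible of it).
- pinpoint(query, camera): "pixel" ([column, row] in pixels: a listed point, or the origin of a listed thing).
The state is a dict: "clock": time; "joint_pos": joint angles; "dq": joint speeds; "joint_torque": joint torques, N m; "position": TCP position; "orientation": TCP orientation; "ft_force": force on the tool from outside, world axes, zero at the start; "moment": the same for the moment, N m; "gripper_width": finger opening in m; "finger_force": force on a finger pad.
Only numpy, scipy, OpenCV 4.12 (cv2) and the standard library are available. Lean on these libraries where they do the work, as an engineer would, in place of code of your own. Each camera call takes 0.05 s, during which the arm holds its last target. There are 200 camera calls.

## Working session

There is one attempt and no reset: what is moved stays moved. The work goes in short steps, Python scripts to look and compute and a tool call to move; the robot and the scene stay as the last step left them, time stands still between calls to the robot, and variables do not carry over. Pictures are saved under pics/ and viewed, at most 14 in all, crops included, and the job is handed in when it is done.

Besides the shell and the picture viewer there is one more tool, called after "Emit:" as name(argument=value, ...), one argument or row to a line, values as JSON. move_arm: Moves the arm, as the interface text tells. Its arguments: {"type":"object","properties":{"commands":{"type":"array","items":{"type":"array","items":{"type":"number"}}},"grip_force":{"type":"number"}},"required":["commands"]}

```bash
ls; mkdir -p pics; python3 - <<'E'
from plant import status, viewer, r, regions_of, pinpoint
import cv2,numpy as np
print(status.read_state())
for n in("side","top"):
    im=viewer.get_image(n); cv2.imwrite(f"pics/{n}0.png",cv2.cvtColor(im,cv2.COLOR_RGB2BGR))
    m=viewer.camera_model(n); print(n,np.round(m["K"],1).tolist(),np.round(m["world_to_cam"],3).tolist())
    for q in "pot_round pot_square pot_cone bus pad_large pad_square pad_small stand mat brush_cup".split():
        print(q,[(np.round(d["pixel"],1).tolist(),round(d["confidence"],2)) for d in pinpoint(q,n)][:2],[(list(d["rect"]),round(d["confidence"],2)) for d in regions_of(q,n)][:2])
E
```

```text
pics
{'clock': 0.0, 'joint_pos': array([ 5.80106439e+01,  3.02790567e+01,  8.21541301e+01, -1.57353565e-03,
        6.76891619e+01, -1.02269720e+01]), 'dq': array([ 0.02269242,  0.04595955,  0.00393318, -0.00722703,  0.03247471,
       -0.0759667 ]), 'joint_torque': array([-6.95279209e-05, -4.40044141e+01, -1.76590991e+01,  6.31890236e-02,
        5.83882607e-02, -1.69502846e-04]), 'position': array([0.23133569, 0.5798819 , 0.23858314]), 'orientation': array([-1.79879337e+02, -2.02914185e-02,  1.58238193e+02]), 'ft_force': array([ 0.49173177, -0.1427695 ,  0.55453086]), 'moment': array([-0.01289897, -0.01408919, -0.03352219]), 'finger_force': 0.0, 'gripper_width': 0.08730431795633647}
side [[480.7, 0.0, 277.2], [0.0, 480.7, 211.2], [0.0, 0.0, 1.0]] [[0.996, -0.092, 0.001, -0.556], [-0.06, -0.659, -0.75, 0.061], [0.07, 0.747, -0.661, 0.871], [0.0, 0.0, 0.0, 1.0]]
pot_round [([282.1, 195.9], 0.59)] [([270.3, 158.5, 299.6, 194.7], 0.95), ([167.6, 128.4, 291.5, 168.3], 0.59)]
pot_square [([285.9, 242.8], 0.73)] [([268.6, 199.9, 303.3, 254.4], 0.78)]
pot_cone [([282.9, 216.2], 0.64)] [([2
[... 874 characters left out ...]
73.8, 185.9, 296.6, 211.4], 0.78)]
bus [([282.8, 170.8], 0.98)] [([254.1, 155.9, 313.1, 186.8], 0.77)]
pad_large [([249.8, 193.8], 0.68), ([285.4, 169.8], 0.24)] [([239.6, 189.8, 266.7, 214.1], 0.64), ([129.7, 181.8, 202.2, 310.0], 0.59)]
pad_square [([317.7, 200.0], 0.54)] [([395.8, 201.6, 456.3, 300.8], 0.45), ([303.2, 187.5, 335.7, 214.2], 0.44)]
pad_small [([270.8, 260.5], 0.58), ([288.7, 198.0], 0.43)] []
stand [([424.1, 248.9], 0.6)] [([394.5, 202.4, 455.9, 298.4], 0.58), ([238.4, 189.3, 266.6, 213.2], 0.27)]
mat [([164.1, 242.9], 0.64)] [([130.0, 181.4, 202.0, 310.6], 0.62), ([305.8, 184.8, 335.2, 215.8], 0.21)]
brush_cup [([271.3, 260.6], 0.57)] [([251.5, 243.5, 287.0, 280.2], 0.79)]
```

View pics/side0.png

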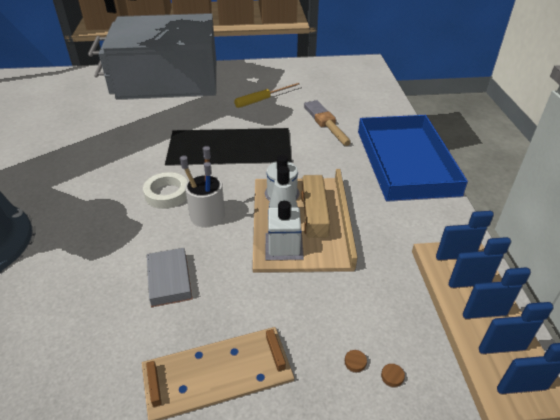

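View pics/top0.png

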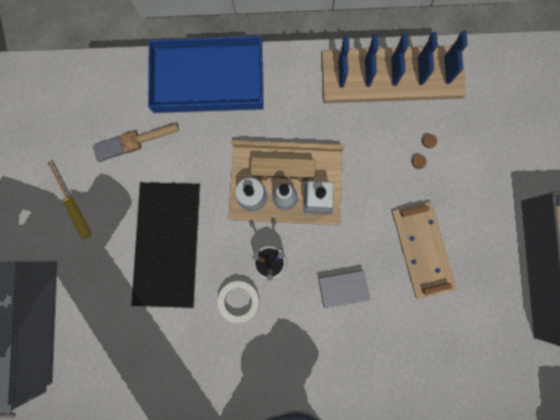

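Both views agree: the mat is at +y (top view px 165,245) and the stand at −y (424,249). The pots in order of falling y are round (250,193), cone (285,195) and square (320,198). The bus is behind them at (282,170), and the brush cup is at (269,262). Next I'll zoom in to measure.

```bash
python3 - <<'E'
import cv2,numpy as np
t=cv2.imread("pics/top0.png");s=cv2.imread("pics/side0.png")
cv2.imwrite("pics/tc.png",cv2.resize(t[130:230,222:352],None,fx=6,fy=6,interpolation=cv2.INTER_CUBIC))
cv2.imwrite("pics/sc.png",cv2.resize(s[150:275,240:365],None,fx=4.8,fy=4.8,interpolation=cv2.INTER_CUBIC))
for n,im,(x0,y0,x1,y1) in(("top",t,(235,175,340,215)),("side",s,(262,155,310,225))):
    g=im.max(2)[y0:y1,x0:x1]
    k,l,st,c=cv2.connectedComponentsWithStats((g<45).astype(np.uint8))
    for i in range(1,k):
        if st[i,4]>12: print(n,c[i]+[x0,y0],st[i]+np.array([x0,y0,0,0,0]))
E
```

```text
top [283.57575758 188.86363636] [280 184   8  11  66]
top [248.14516129 189.82258065] [244 186   9   9  62]
top [320.18333333 192.01666667] [316 188   9   9  60]
side [279.49285714 165.78095238] [262 155  29  29 420]
side [284.14814815 209.86243386] [279 201  12  19 189]
```

View pics/tc.png

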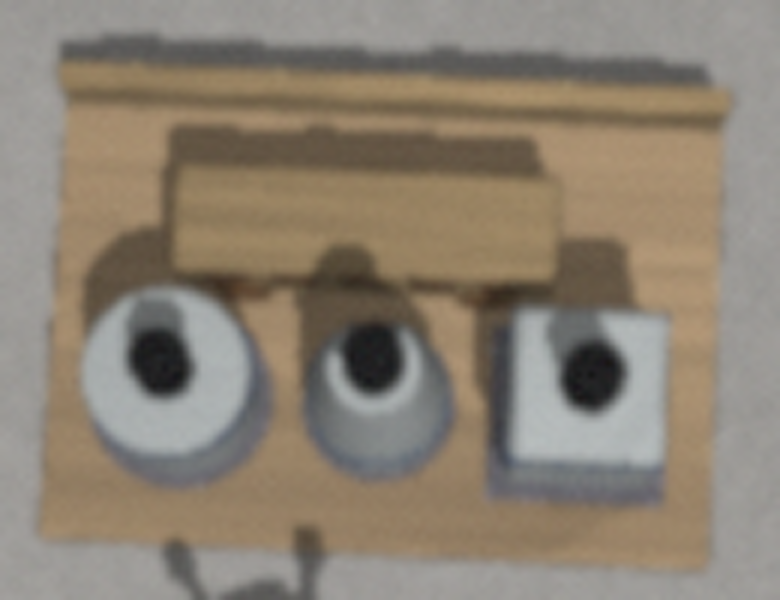

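View pics/sc.png

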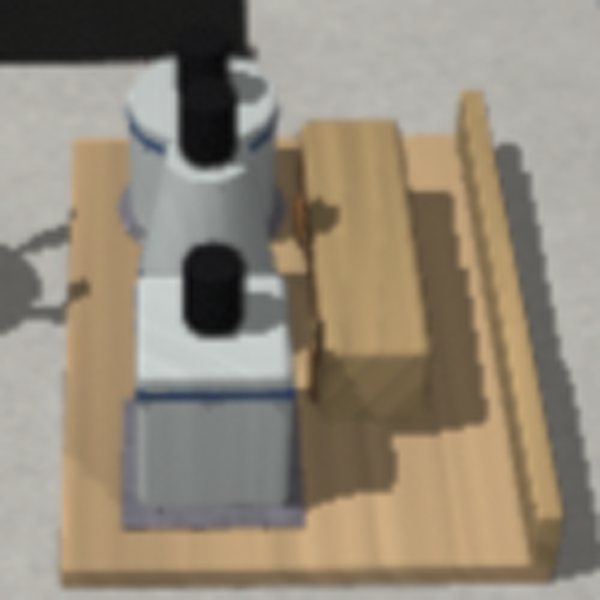

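```bash
cat > h.py <<'E'
import numpy as np,cv2
from plant import status, viewer, r, regions_of, pinpoint
from scipy.optimize import least_squares
M={n:viewer.camera_model(n) for n in("top","side")}
def proj(P,n):
    P=np.atleast_2d(P);W=np.array(M[n]["world_to_cam"]);c=P@W[:3,:3].T+W[:3,3];q=c@np.array(M[n]["K"]).T
    return q[:,:2]/q[:,2:]
def back(uv,n,z):
    W=np.array(M[n]["world_to_cam"]);R=W[:3,:3];o=-R.T@W[:3,3]
    d=R.T@np.linalg.solve(np.array(M[n]["K"]),[*uv,1]);return o+d*(z-o[2])/d[2]
def tri(a,b):
    f=lambda p:np.r_[proj(p,"top")[0]-a,proj(p,"side")[0]-b]
    s=least_squares(f,[.5,0,.05]);return s.x,np.abs(s.fun).max()
tc=lambda x,y:np.array([222+x/6-.42,130+y/6-.42])
sc=lambda x,y:np.array([240+x/4.8-.4,150+y/4.8-.4])
def hullcent(P,n):
    h=cv2.convexHull(proj(P,n).astype(np.float32));m=cv2.moments(h);return np.array([m["m10"],m["m01"]])/m["m00"]
def cyl(x,y,z0,z1,rad):
    a=np.linspace(0,2*np.pi,24);return np.array([[x+rad*np.cos(t),y+rad*np.sin(t),z] for t in a for z in(z0,z1)])
E
python3 - <<'E'
from h import *
kb={"round":(.071,[248.1,189.8]),"cone":(.099,[283.6,188.9]),"square":(.083,[320.2,192.0])}
for k,(z,c) in kb.items():
    s=least_squares(lambda p:hullcent(cyl(p[0],p[1],z,z+.028,.011),"top")-c,[.5,0],diff_step=1e-4)
    print(k,s.x.round(4))
s=least_squares(lambda p:np.r_[hullcent(cyl(p[0],p[1],p[2],p[2]+.028,.011),"top")-[320.2,192],hullcent(cyl(p[0],p[1],p[2],p[2]+.028,.011),"side")-[284.15,209.9]],[.5,0,.08],diff_step=1e-4);print("square 2view",s.x.round(4),s.fun.round(2))
# knob tops: side view
for nm,zt,st in(("round",.099,(203,60)),("cone",.127,(208,85)),("square",.111,(214,258))): print(nm,"side top",back(sc(*st),"side",zt).round(4))
T=[(175,165),(560,178),(553,283),(175,270)];S=[(303,122),(428-26,120),(428,355),(318,355)]
T=[tc(*p) for p in T];S=[sc(*p) for p in S]
for t,sd in zip([T[3],T[0],T[1],T[2]],S): print("bus corner",tri(t,sd),back(t,"top",.058).round(4),back(sd,"side",.058).round(4))
t=cv2.imread("pics/top0.png");sd=cv2.imread("pics/side0.png")
for n,im,(x0,y0,x1,y1) in(("top",t,(120,175,215,318)),("side",sd,(163,125,262,168))):
    g=(im.max(2)[y0:y1,x0:x1]<40).astype(np.uint8)
    k,l,st,c=cv2.connectedComponentsWithStats(g);i=1+st[1:,4].argmax()
    cn=cv2.findContours((l==i).astype(np.uint8),0,2)[0][0]
    q=cv2.approxPolyDP(cv2.convexHull(cn),5,True)[:,0]+[x0,y0]
    print("mat",n,[back(p,n,.004).round(3).tolist() for p in q])
for n in("top","side"):
    for q in ("brush_cup","stand","mat"):
        d=pinpoint(q,n)
        if d:print(q,n,back(d[0]["pixel"],n,0).round(3),d[0]["confidence"])
cv2.imwrite("pics/st.png",np.hstack([cv2.resize(t[190:310,385:465],None,fx=5,fy=5),cv2.resize(sd[325:420,135:300],(400,230)).copy() if 0 else cv2.copyMakeBorder(cv2.resize(sd[325:415,138:298],None,fx=2.5,fy=2.5),0,375,0,0,0)]))
E
```

```text
round [0.5771 0.0795]
cone [0.5717 0.0057]
square [ 0.566  -0.0678]
square 2view [ 0.5644 -0.0677  0.084 ] [ 0.04  0.65  0.53 -0.11]
round side top [0.5732 0.0657 0.099 ]
cone side top [0.5693 0.0112 0.127 ]
square side top [ 0.5636 -0.0663  0.111 ]
bus corner (array([0.61509655, 0.0762417 , 0.0581217 ]), np.float64(0.012356811161623682)) [0.6151 0.0763 0.058 ] [0.6151 0.0764 0.058 ]
bus corner (array([0.65484801, 0.07575978, 0.05653359]), np.float64(0.42986728487468895)) [0.6535 0.0756 0.058 ] [0.6552 0.0741 0.058 ]
bus corner (array([ 0.64322144, -0.06230064,  0.05574606]), np.float64(0.7205599184323717)) [ 0.6442 -0.0622  0.058 ] [ 0.6416 -0.0649  0.058 ]
bus corner (array([ 0.60425193, -0.05850136,  0.05567002]), np.float64(1.0949230701332908)) [ 0.6062 -0.0583  0.058 ] [ 0.6022 -0.0613  0.058 ]
mat top [[0.606, 0.203, 0.004], [0.338, 0.219, 0.004], [0.343, 0.35, 0.004], [0.613, 0.334, 0.004]]
mat side [[0.551, 0.338, 0.004], [0.542, 0.206, 0.004], [0.334, 0.218, 0.004], [0.34, 0.348, 0.004]]
brush_cup top [0.431 0.039 0.   ] 0.57
stand top [ 0.448 -0.3    0.   ] 0.6
mat top [0.477 0.281 0.   ] 0.64
brush_cup side [0.424 0.04  0.   ] 0.93
mat side [0.476 0.27  0.   ] 0.81
```

View pics/st.png

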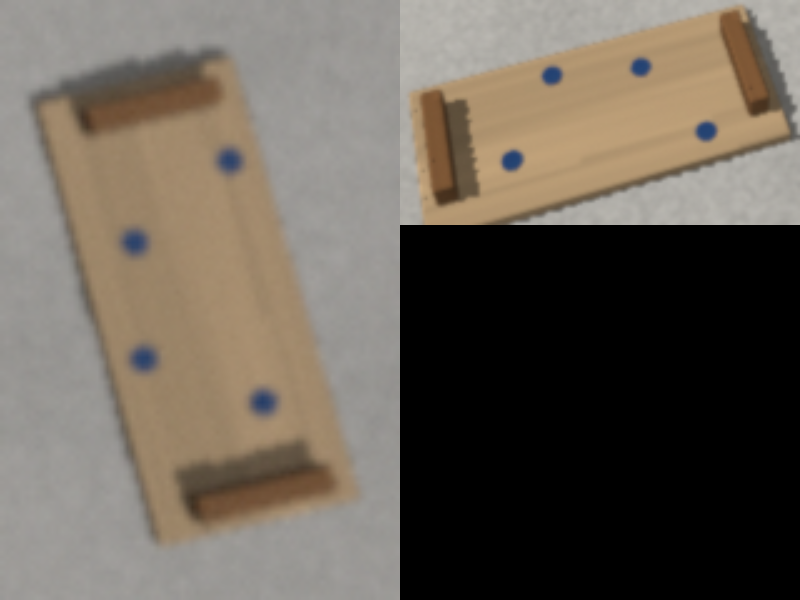

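```bash
cat >> h.py <<'E'
from scipy.spatial.transform import Rotation as Ro
def delta(x,y,z,yaw):
    s=status.read_state();p=s["position"];w=s["orientation"][2]
    dyaw=(yaw-w+180)%360-180
    A=Ro.from_euler("xyz",[180,0,yaw],degrees=True).as_matrix()
    print("at",p.round(4),s["orientation"].round(2),"g",round(s["gripper_width"],4),"t",round(s["clock"],2),"f",s["ft_force"].round(1))
    print("turn rz total",round(-np.radians(dyaw),4),"then tool shift",(A.T@(np.array([x,y,z])-p)).round(4))
E
python3 - <<'E'
from h import *
A=[(40,100),(230,55),(358,497),(160,545)]
for p in A: print("stand top",back(np.array([385+p[0]/5-.4,190+p[1]/5-.4]),"top",.01).round(4))
B=[(10,92),(345,8),(390,137)]
for p in B: print("stand side",back(np.array([138+p[0]/2.5-.3,325+p[1]/2.5-.3]),"side",.01).round(4))
dots=[((230,160),(641-400,67)),((135,242),(552-400,76)),((143,359),(512-400,160)),((263,402),(706-400,131))]
D={}
for i,d in enumerate([(230,160),(135,242),(143,359),(263,402)]): print("dot top",back(np.array([385+d[0]/5-.4,190+d[1]/5-.4]),"top",.01).round(4))
for d in [(152,76),(241,67),(112,160),(306,131)]: print("dot side",back(np.array([138+d[0]/2.5-.3,325+d[1]/2.5-.3]),"side",.01).round(4))
# stops' top face centres at z=.028
for d in [(150,103),(263,493)]: print("stop top",back(np.array([385+d[0]/5-.4,190+d[1]/5-.4]),"top",.028).round(4))
for d in [(35,145),(342,62)]: print("stop side",back(np.array([138+d[0]/2.5-.3,325+d[1]/2.5-.3]),"side",.028).round(4))
delta(.57,.0058,.22,175.7)
E
```

```text
stand top [ 0.5365 -0.2333  0.01  ]
stand top [ 0.5542 -0.3182  0.01  ]
stand top [ 0.3599 -0.3596  0.01  ]
stand top [ 0.3414 -0.2736  0.01  ]
stand side [ 0.3395 -0.2745  0.01  ]
stand side [ 0.5342 -0.2356  0.01  ]
stand side [ 0.5514 -0.3218  0.01  ]
dot top [ 0.5074 -0.3149  0.01  ]
dot top [ 0.4724 -0.2711  0.01  ]
dot top [ 0.4213 -0.2714  0.01  ]
dot top [ 0.4015 -0.3219  0.01  ]
dot side [ 0.4196 -0.2716  0.01  ]
dot side [ 0.4707 -0.2704  0.01  ]
dot side [ 0.3995 -0.3214  0.01  ]
dot side [ 0.5055 -0.314   0.01  ]
stop top [ 0.5317 -0.2761  0.028 ]
stop top [ 0.3639 -0.3129  0.028 ]
stop side [ 0.3611 -0.319   0.028 ]
stop side [ 0.5282 -0.2839  0.028 ]
at [0.2317 0.5805 0.2395] [-180.      0.    158.24] g 0.0873 t 2.4 f [0.5 0.1 0.7]
turn rz total -0.3047 then tool shift [-0.3805 -0.5477  0.0195]
```

Emit:
move_arm(
  commands=[
    [0,0,0,0,0,-0.1016,0.05],
    [0,0,0,0,0,-0.1016,0.05],
    [0,0,0,0,0,-0.1016,0.05],
    [-0.01,-0.0144,0,0,0,0,0.05],
    [-0.0232,-0.0333,0.0012,0,0,0,0.05],
    [-0.0232,-0.0333,0.0012,0,0,0,0.05],
    [-0.0232,-0.0333,0.0012,0,0,0,0.05],
    [-0.0232,-0.0333,0.0012,0,0,0,0.05],
    [-0.0232,-0.0333,0.0012,0,0,0,0.05],
    [-0.0232,-0.0333,0.0012,0,0,0,0.05],
    [-0.0232,-0.0333,0.0012,0,0,0,0.05],
    [-0.0232,-0.0333,0.0012,0,0,0,0.05],
    [-0.0232,-0.0333,0.0012,0,0,0,0.05],
    [-0.0232,-0.0333,0.0012,0,0,0,0.05],
    [-0.0232,-0.0333,0.0012,0,0,0,0.05],
    [-0.0232,-0.0333,0.0012,0,0,0,0.05],
    [-0.0232,-0.0333,0.0012,0,0,0,0.05],
    [-0.0232,-0.0333,0.0012,0,0,0,0.05],
    [-0.0232,-0.0333,0.0012,0,0,0,0.05],
  ],
)

```text
clock: 3.98
position: [0.551, 0.0392, 0.2217]
orientation: [180.0, 0.0, 175.7]
ft_force: [0.8, 0.7, -0.2]
gripper_width: 0.0502
finger_force: 0.0
```

Emit:
move_arm(
  commands=[
    [-0.0232,-0.0333,0.0012,0,0,0,0.05],
    [0,0,0,0,0,0,0.05],
    [0,0,0,0,0,0,0.05],
    [0,0,0,0,0,0,0.05],
  ],
)

```text
clock: 4.32
position: [0.5702, 0.0063, 0.22]
orientation: [180.0, -0.1, 175.6]
ft_force: [-0.9, 0.1, 0.2]
gripper_width: 0.0501
finger_force: 0.0
```

```bash
python3 - <<'E'
from h import *
delta(.5705,.006,.122,175.7)
E
```

```text
at [0.5702 0.0063 0.22  ] [ 1.7997e+02 -8.0000e-02  1.7565e+02] g 0.0501 t 4.32 f [-0.9  0.1  0.2]
turn rz total -0.0009 then tool shift [-0.0003 -0.0003  0.098 ]
```

Emit:
move_arm(
  commands=[
    [0,0,0.02,0,0,0,0.05],
    [0,0,0.025,0,0,0,0.05],
    [0,0,0.02,0,0,0,0.05],
    [0,0,0.015,0,0,0,0.05],
    [0,0,0.01,0,0,0,0.05],
    [0,0,0.0095,0,0,0,0.05],
    [0,0,0,0,0,0,0.05],
    [0,0,0,0,0,0,0.03],
    [0,0,0,0,0,0,0.024],
    [0,0,0,0,0,0,0.02],
    [0,0,0,0,0,0,0.018],
    [0,0,0,0,0,0,0.015],
    [0,0,0,0,0,0,0.015],
    [0,0,0,0,0,0,0.015],
    [0,0,0,0,0,0,0.015],
  ],
  grip_force=25,
)

```text
clock: 5.57
position: [0.5712, 0.0059, 0.1214]
orientation: [-180.0, 0.1, 175.7]
ft_force: [-0.4, -1.8, 4.1]
gripper_width: 0.0217
finger_force: 25.0
```

Emit:
move_arm(
  commands=[
    [0,0,-0.01,0,0,0,0.015],
    [0,0,-0.02,0,0,0,0.015],
    [0,0,-0.025,0,0,0,0.015],
    [0,0,-0.025,0,0,0,0.015],
    [0,0,-0.02,0,0,0,0.015],
    [0,0,-0.01,0,0,0,0.015],
    [0.0046,0.0106,0,0,0,0,0.015],
    [0.0093,0.0213,0,0,0,0,0.015],
    [0.0116,0.0266,0,0,0,0,0.015],
    [0.0116,0.0266,0,0,0,0,0.015],
    [0.0116,0.0266,0,0,0,0,0.015],
    [0.0116,0.0266,0,0,0,0,0.015],
    [0.0116,0.0266,0,0,0,0,0.015],
    [0.0116,0.0266,0,0,0,0,0.015],
    [0.0116,0.0266,0,0,0,0,0.015],
    [0.0116,0.0266,0,0,0,0,0.015],
    [0.0093,0.0213,0,0,0,0,0.015],
    [0.0023,0.0053,0,0,0,0,0.015],
    [0,0,0,0,0,0,0.015],
  ],
)

```text
clock: 7.15
position: [0.4708, 0.2871, 0.2293]
orientation: [-179.9, -0.2, 175.9]
ft_force: [1.1, -0.1, -1.6]
gripper_width: 0.0213
finger_force: 25.0
```

Emit:
move_arm(
  commands=[
    [0,0,0.01,0,0,0,0.015],
    [0,0,0.025,0,0,0,0.015],
    [0,0,0.025,0,0,0,0.015],
    [0,0,0.02,0,0,0,0.015],
    [0,0,0.015,0,0,0,0.015],
    [0,0,0.005,0,0,0,0.015],
    [0,0,0,0,0,0,0.015],
    [0,0,0,0,0,0,0.015],
  ],
)

```text
clock: 7.82
position: [0.4736, 0.2848, 0.1306]
orientation: [-180.0, -0.0, 175.6]
ft_force: [0.5, -0.0, -1.9]
gripper_width: 0.0216
finger_force: 25.0
```

```bash
python3 - <<'E'
from h import *
delta(.475,.28,.11,175.7)
cv2.imwrite("pics/s1.png",cv2.cvtColor(viewer.get_image("side"),cv2.COLOR_RGB2BGR))
E
```

```text
at [0.4736 0.2848 0.1306] [-1.7998e+02 -2.0000e-02  1.7563e+02] g 0.0216 t 7.82 f [ 0.5 -0.  -1.9]
turn rz total -0.0013 then tool shift [-0.0018 -0.0047  0.0206]
```

View pics/s1.png

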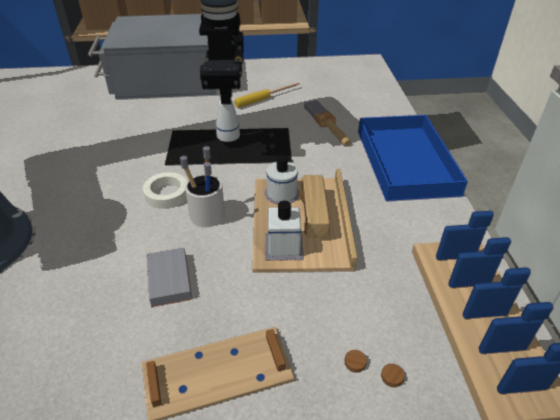

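The cone pot hangs upright over the mat (228,125), and everything else is undisturbed. Next I'll set it down.

Emit:
move_arm(
  commands=[
    [0,0,0.01,0,0,0,0.015],
    [0,0,0.005,0,0,0,0.015],
    [0,0,0.003,0,0,0,0.015],
    [0,0,0.002,0,0,0,0.015],
    [0,0,0,0,0,0,0.015],
    [0,0,0,0,0,0,0.015],
  ],
)

```text
clock: 8.37
position: [0.4732, 0.2857, 0.1109]
orientation: [180.0, 0.0, 175.7]
ft_force: [0.1, 0.4, -0.9]
gripper_width: 0.0214
finger_force: 25.0
```

Emit:
move_arm(
  commands=[
    [0,0,0.001,0,0,0,0.015],
    [0,0,0,0,0,0,0.024],
    [0,0,0,0,0,0,0.035],
    [0,0,0,0,0,0,0.05],
    [0,0,0,0,0,0,0.05],
    [0,0,0,0,0,0,0.05],
    [0,0,-0.015,0,0,0,0.05],
    [0,0,-0.03,0,0,0,0.05],
    [0,0,-0.03,0,0,0,0.05],
    [0,0,-0.015,0,0,0,0.05],
    [-0.0118,-0.0198,0,0,0,0,0.05],
    [-0.0118,-0.0198,0,0,0,0,0.05],
    [-0.0118,-0.0198,0,0,0,0,0.05],
    [-0.0118,-0.0198,0,0,0,0,0.05],
    [-0.0118,-0.0198,0,0,0,0,0.05],
    [-0.0118,-0.0198,0,0,0,0,0.05],
    [-0.0118,-0.0198,0,0,0,0,0.05],
    [-0.0118,-0.0198,0,0,0,0,0.05],
    [-0.0118,-0.0198,0,0,0,0,0.05],
    [-0.0118,-0.0198,0,0,0,0,0.05],
  ],
)

```text
clock: 10.03
position: [0.5763, 0.0783, 0.1998]
orientation: [180.0, -0.0, 175.7]
ft_force: [0.3, 0.6, 0.5]
gripper_width: 0.0498
finger_force: 0.0
```

Emit:
move_arm(
  commands=[
    [0,0,0,0,0,0,0.05],
    [0,0,0,0,0,0,0.05],
    [0,0,0,0,0,0,0.05],
    [0,0,0,0,0,0,0.05],
  ],
)

```text
clock: 10.37
position: [0.5751, 0.0803, 0.1997]
orientation: [180.0, -0.1, 175.8]
ft_force: [0.1, 0.7, -0.8]
gripper_width: 0.0497
finger_force: 0.0
```

```bash
python3 - <<'E'
from h import *
delta(.5765,.0797,.0925,175.7)
E
```

```text
at [0.5751 0.0803 0.1997] [ 1.7998e+02 -6.0000e-02  1.7576e+02] g 0.0497 t 10.37 f [ 0.1  0.7 -0.8]
turn rz total 0.001 then tool shift [-0.0014 -0.0005  0.1072]
```

Emit:
move_arm(
  commands=[
    [-0.0014,-0.0005,0.02,0,0,0,0.05],
    [0,0,0.03,0,0,0,0.05],
    [0,0,0.025,0,0,0,0.05],
    [0,0,0.015,0,0,0,0.05],
    [0,0,0.01,0,0,0,0.05],
    [0,0,0.0072,0,0,0,0.05],
    [0,0,0,0,0,0,0.05],
    [0,0,0,0,0,0,0.05],
    [0,0,0,0,0,0,0.03],
    [0,0,0,0,0,0,0.024],
    [0,0,0,0,0,0,0.02],
    [0,0,0,0,0,0,0.018],
    [0,0,0,0,0,0,0.015],
    [0,0,0,0,0,0,0.015],
    [0,0,0,0,0,0,0.015],
    [0,0,0,0,0,0,0.015],
  ],
  grip_force=25,
)

```text
clock: 11.7
position: [0.5776, 0.0789, 0.093]
orientation: [180.0, 0.0, 175.7]
ft_force: [1.0, 1.2, 2.7]
gripper_width: 0.0212
finger_force: 25.0
```

Emit:
move_arm(
  commands=[
    [0,0,-0.01,0,0,0,0.015],
    [0,0,-0.025,0,0,0,0.015],
    [0,0,-0.025,0,0,0,0.015],
    [0,0,-0.02,0,0,0,0.015],
    [0,0,-0.01,0,0,0,0.015],
    [0.0016,0.01,0,0,0,0,0.015],
    [0.0032,0.0199,0,0,0,0,0.015],
    [0.004,0.0249,0,0,0,0,0.015],
    [0.004,0.0249,0,0,0,0,0.015],
    [0.004,0.0249,0,0,0,0,0.015],
    [0.004,0.0249,0,0,0,0,0.015],
    [0.004,0.0249,0,0,0,0,0.015],
    [0.004,0.0249,0,0,0,0,0.015],
    [0.0024,0.0149,0,0,0,0,0.015],
    [0.0008,0.0046,0,0,0,0,0.015],
    [0,0,0,0,0,0,0.015],
    [0,0,0.02,0,0,0,0.015],
    [0,0,0.03,0,0,0,0.015],
    [0,0,0.025,0,0,0,0.015],
    [0,0,0.01,0,0,0,0.015],
  ],
)

```text
clock: 13.37
position: [0.5581, 0.2769, 0.094]
orientation: [-179.8, -0.4, 175.6]
ft_force: [-0.8, -0.0, -2.3]
gripper_width: 0.0212
finger_force: 25.0
```

Emit:
move_arm(
  commands=[
    [0,0,0.005,0,0,0,0.015],
    [0,0,0.005,0,0,0,0.015],
    [0,0,0.003,0,0,0,0.015],
    [0,0,0,0,0,0,0.015],
    [0,0,0,0,0,0,0.015],
  ],
)

```text
clock: 13.78
position: [0.5611, 0.2795, 0.0857]
orientation: [180.0, 0.1, 175.7]
ft_force: [0.4, -0.8, -1.5]
gripper_width: 0.0212
finger_force: 25.0
```

Emit:
move_arm(
  commands=[
    [0,0,0.002,0,0,0,0.015],
    [0,0,0.0015,0,0,0,0.015],
    [0,0,0,0,0,0,0.015],
    [0,0,0,0,0,0,0.024],
    [0,0,0,0,0,0,0.035],
    [0,0,0,0,0,0,0.05],
    [0,0,0,0,0,0,0.05],
    [0,0,0,0,0,0,0.05],
    [0,0,-0.015,0,0,0,0.05],
    [0,0,-0.03,0,0,0,0.05],
    [0,0,-0.03,0,0,0,0.05],
    [0,0,-0.03,0,0,0,0.05],
    [0,0,-0.015,0,0,0,0.05],
  ],
)

```text
clock: 14.87
position: [0.562, 0.2799, 0.205]
orientation: [179.9, 0.3, 175.7]
ft_force: [-0.2, -0.3, 0.2]
gripper_width: 0.05
finger_force: 0.0
```

Emit:
move_arm(
  commands=[
    [-0.003,-0.0346,0,0,0,0,0.05],
    [-0.003,-0.0346,0,0,0,0,0.05],
    [-0.003,-0.0346,0,0,0,0,0.05],
    [-0.003,-0.0346,0,0,0,0,0.05],
    [-0.003,-0.0346,0,0,0,0,0.05],
    [-0.003,-0.0346,0,0,0,0,0.05],
    [-0.003,-0.0346,0,0,0,0,0.05],
    [-0.003,-0.0346,0,0,0,0,0.05],
    [-0.003,-0.0346,0,0,0,0,0.05],
    [-0.003,-0.0346,0,0,0,0,0.05],
    [0,0,0,0,0,0,0.05],
    [0,0,0,0,0,0,0.05],
    [0,0,0,0,0,0,0.05],
    [0,0,0,0,0,0,0.05],
  ],
)

```text
clock: 16.03
position: [0.564, -0.0667, 0.201]
orientation: [180.0, -0.0, 175.8]
ft_force: [0.6, 0.5, 0.9]
gripper_width: 0.0504
finger_force: 0.0
```

```bash
python3 - <<'E'
from h import *
delta(.565,-.068,.1045,175.7)
cv2.imwrite("pics/s2.png",cv2.cvtColor(viewer.get_image("side"),cv2.COLOR_RGB2BGR))
E
```

```text
at [ 0.564  -0.0667  0.201 ] [ 1.7997e+02 -4.0000e-02  1.7577e+02] g 0.0504 t 16.03 f [0.6 0.5 0.9]
turn rz total 0.0012 then tool shift [-0.0011 -0.0012  0.0965]
```

View pics/s2.png

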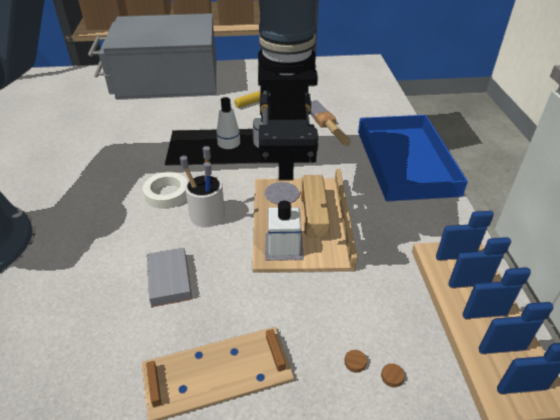

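Cone (228,125) and round (262,135, partly hidden) both stand on the mat. The gripper is above the square pot (285,212).

Emit:
move_arm(
  commands=[
    [-0.0006,-0.0012,0.02,0,0,0,0.05],
    [0,0,0.03,0,0,0,0.05],
    [0,0,0.02,0,0,0,0.05],
    [0,0,0.015,0,0,0,0.05],
    [0,0,0.007,0,0,0,0.05],
    [0,0,0.0045,0,0,0,0.05],
    [0,0,0,0,0,0,0.05],
    [0,0,0,0,0,0,0.05],
    [0,0,0,0,0,0,0.03],
    [0,0,0,0,0,0,0.024],
    [0,0,0,0,0,0,0.02],
    [0,0,0,0,0,0,0.018],
    [0,0,0,0,0,0,0.015],
    [0,0,0,0,0,0,0.015],
    [0,0,0,0,0,0,0.015],
    [0,0,0,0,0,0,0.015],
  ],
  grip_force=25,
)

```text
clock: 17.42
position: [0.565, -0.069, 0.1049]
orientation: [180.0, 0.0, 175.7]
ft_force: [-0.4, 0.9, 2.8]
gripper_width: 0.0211
finger_force: 25.0
```

Emit:
move_arm(
  commands=[
    [0,0,-0.01,0,0,0,0.015],
    [0,0,-0.025,0,0,0,0.015],
    [0,0,-0.03,0,0,0,0.015],
    [0,0,-0.03,0,0,0,0.015],
    [0,0,-0.02,0,0,0,0.015],
    [0,0,-0.005,0,0,0,0.015],
    [0.001,0.0132,0,0,0,0,0.015],
    [0.0019,0.0256,0,0,0,0,0.015],
    [0.0019,0.0256,0,0,0,0,0.015],
    [0.0019,0.0256,0,0,0,0,0.015],
    [0.0019,0.0256,0,0,0,0,0.015],
    [0.0019,0.0256,0,0,0,0,0.015],
    [0.0019,0.0256,0,0,0,0,0.015],
    [0.0019,0.0256,0,0,0,0,0.015],
    [0.0019,0.0256,0,0,0,0,0.015],
    [0.0019,0.0256,0,0,0,0,0.015],
    [0.0019,0.0256,0,0,0,0,0.015],
  ],
)

```text
clock: 18.83
position: [0.5628, 0.2027, 0.222]
orientation: [-179.9, -0.3, 175.7]
ft_force: [-0.3, 0.1, -2.5]
gripper_width: 0.0215
finger_force: 25.0
```

Emit:
move_arm(
  commands=[
    [0.018,0.0066,0,0,0,0,0.015],
    [0.0226,0.0082,0,0,0,0,0.015],
    [0.0226,0.0082,0,0,0,0,0.015],
    [0.0226,0.0082,0,0,0,0,0.015],
    [0.0226,0.0082,0,0,0,0,0.015],
    [0.0226,0.0082,0,0,0,0,0.015],
    [0.0226,0.0082,0,0,0,0,0.015],
    [0.018,0.0066,0,0,0,0,0.015],
    [0.0088,0.0028,0,0,0,0,0.015],
    [0,0,0,0,0,0,0.015],
    [0,0,0,0,0,0,0.015],
    [0,0,0.02,0,0,0,0.015],
    [0,0,0.03,0,0,0,0.015],
    [0,0,0.03,0,0,0,0.015],
    [0,0,0.025,0,0,0,0.015],
    [0,0,0.01,0,0,0,0.015],
    [0,0,0.005,0,0,0,0.015],
    [0,0,0,0,0,0,0.015],
    [0,0,0,0,0,0,0.015],
  ],
)

```text
clock: 20.42
position: [0.3914, 0.2793, 0.1047]
orientation: [180.0, 0.1, 175.7]
ft_force: [-0.2, -0.1, -2.7]
gripper_width: 0.0214
finger_force: 25.0
```

Emit:
move_arm(
  commands=[
    [0,0,0.006,0,0,0,0.015],
    [0,0,0.003,0,0,0,0.015],
    [0,0,0.002,0,0,0,0.015],
    [0,0,0,0,0,0,0.015],
    [0,0,0,0,0,0,0.024],
    [0,0,0,0,0,0,0.035],
    [0,0,0,0,0,0,0.05],
    [0,0,0,0,0,0,0.05],
    [0,0,0,0,0,0,0.05],
    [0,0,-0.015,0,0,0,0.05],
    [0,0,-0.03,0,0,0,0.05],
    [0,0,-0.03,0,0,0,0.05],
    [0,0,-0.03,0,0,0,0.05],
    [0,0,-0.02,0,0,0,0.05],
  ],
)

```text
clock: 21.58
position: [0.3907, 0.2797, 0.2212]
orientation: [179.9, 0.2, 175.7]
ft_force: [1.3, -0.1, -0.8]
gripper_width: 0.0496
finger_force: 0.0
```

```bash
python3 - <<'E'
from h import *
t=cv2.cvtColor(viewer.get_image("top"),cv2.COLOR_RGB2BGR);s=cv2.cvtColor(viewer.get_image("side"),cv2.COLOR_RGB2BGR)
cv2.imwrite("pics/t3.png",t);cv2.imwrite("pics/s3.png",s)
a=cv2.resize(s[110:275,145:365],None,fx=3.6,fy=3.6,interpolation=cv2.INTER_CUBIC)
cv2.imwrite("pics/a3.png",a)
cv2.imwrite("pics/b3.png",cv2.resize(t[130:230,222:352],None,fx=6,fy=6,interpolation=cv2.INTER_CUBIC))
delta(.629,.007,.2,85.7)
for n in("top","side"):
    for q in("bus","pad_large","pad_small","pad_square"):
        z=.012
        for d in pinpoint(q,n)[:2]: print(n,q,back(d["pixel"],n,z).round(4),round(d["confidence"],2))
E
```

```text
at [0.3922 0.2803 0.2221] [179.78   0.44 175.72] g 0.0503 t 21.68 f [0.4 0.6 1.1]
turn rz total 1.5711 then tool shift [-0.2548  0.2567  0.0221]
top bus [0.6405 0.006  0.012 ] 0.65
top pad_small [0.5685 0.0012 0.012 ] 0.79
top pad_square [ 0.5607 -0.0654  0.012 ] 0.71
side bus [0.6337 0.0064 0.012 ] 0.75
side pad_large [0.576  0.0755 0.012 ] 0.92
side pad_square [ 0.5658 -0.0657  0.012 ] 0.69
```

View pics/a3.png

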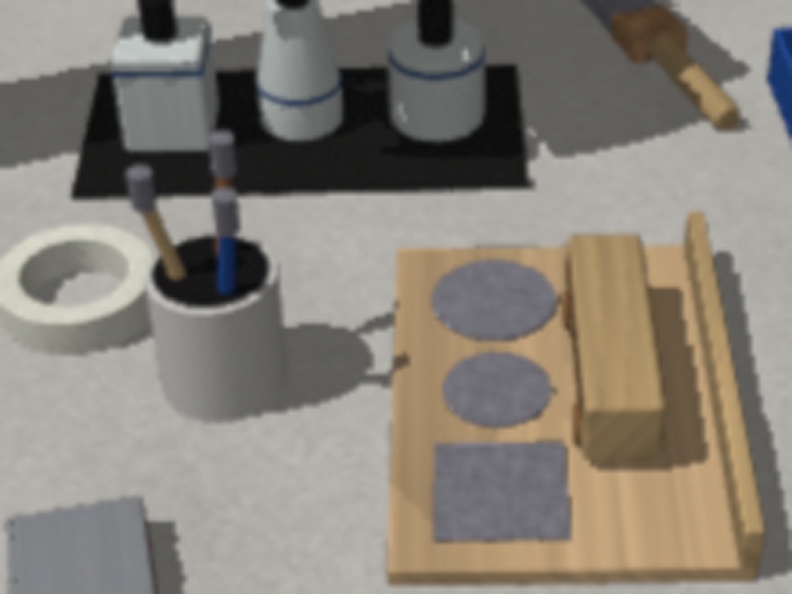

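View pics/b3.png

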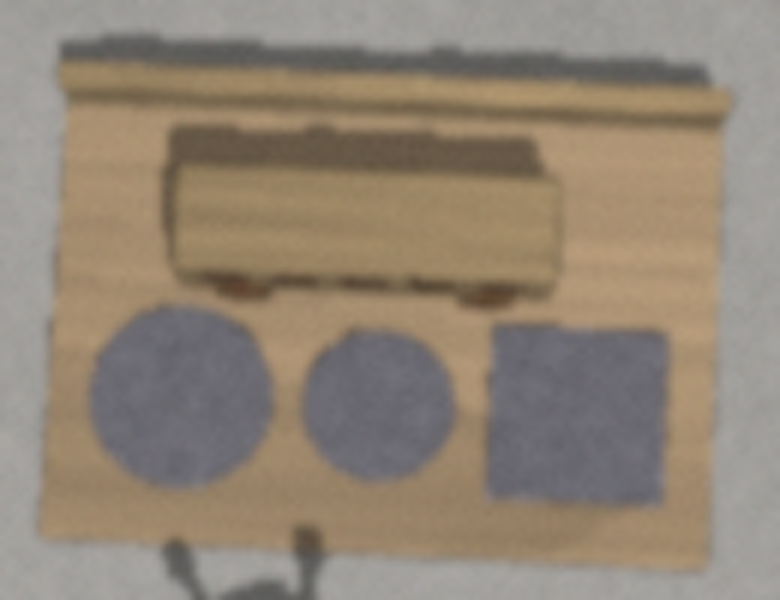

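The mat holds all three pots upright (side crop: 165,85; 300,80; 437,80), the pads are bare and the bus is free. Time to fetch the bus.

```bash
python3 - <<'E'
from h import *
for n,f,(x0,y0,x1,y1) in(("top","t3",(230,178,338,217)),("side","s3",(260,178,306,262))):
    im=cv2.imread(f"pics/{f}.png").astype(int)[y0:y1,x0:x1]
    m=((im[...,0]-im[...,2])>-4)&(im.max(2)<150)
    k,l,st,c=cv2.connectedComponentsWithStats(cv2.morphologyEx(m.astype(np.uint8),cv2.MORPH_OPEN,np.ones((3,3))))
    for i in range(1,k):
        if st[i,4]>100: print(n,st[i,4],back(c[i]+[x0,y0],n,.015).round(4))
E
```

```text
top 655 [0.5764 0.0791 0.015 ]
top 762 [ 0.5651 -0.0679  0.015 ]
top 440 [0.571  0.0057 0.015 ]
side 558 [0.5744 0.0779 0.015 ]
side 444 [0.5688 0.0047 0.015 ]
side 944 [ 0.5634 -0.0692  0.015 ]
```

Emit:
move_arm(
  commands=[
    [0,0,0,0,0,0.1208,0.062],
    [0,0,0,0,0,0.1208,0.062],
    [0,0,0,0,0,0.1208,0.062],
    [0,0,0,0,0,0.1208,0.062],
    [0,0,0,0,0,0.1208,0.062],
    [0,0,0,0,0,0.1208,0.062],
    [0,0,0,0,0,0.1208,0.062],
    [0,0,0,0,0,0.1208,0.062],
    [0,0,0,0,0,0.1208,0.062],
    [0,0,0,0,0,0.1208,0.062],
    [0,0,0,0,0,0.1208,0.062],
    [0,0,0,0,0,0.1208,0.062],
    [0,0,0,0,0,0.1208,0.062],
  ],
)

```text
clock: 23.17
position: [0.3898, 0.2792, 0.2179]
orientation: [-179.9, 0.0, 85.4]
ft_force: [-0.2, -0.7, -0.2]
gripper_width: 0.0624
finger_force: 0.0
```

Emit:
move_arm(
  commands=[
    [-0.0212,0.0214,0.002,0,0,0,0.062],
    [-0.0212,0.0214,0.002,0,0,0,0.062],
    [-0.0212,0.0214,0.002,0,0,0,0.062],
    [-0.0212,0.0214,0.002,0,0,0,0.062],
    [-0.0212,0.0214,0.002,0,0,0,0.062],
    [-0.0212,0.0214,0.002,0,0,0,0.062],
    [-0.0212,0.0214,0.002,0,0,0,0.062],
    [-0.0212,0.0214,0.002,0,0,0,0.062],
    [-0.0212,0.0214,0.002,0,0,0,0.062],
    [-0.0212,0.0214,0.002,0,0,0,0.062],
    [-0.0212,0.0214,0.002,0,0,0,0.062],
    [-0.0212,0.0214,0.002,0,0,0,0.062],
    [0,0,0,0,0,0,0.062],
    [0,0,0,0,0,0,0.062],
    [0,0,0,0,0,0,0.062],
    [0,0,0,0,0,0,0.062],
  ],
)

```text
clock: 24.5
position: [0.6259, 0.0076, 0.194]
orientation: [-179.9, -0.0, 85.8]
ft_force: [0.5, 0.5, -0.5]
gripper_width: 0.0622
finger_force: 0.0
```

```bash
python3 - <<'E'
from h import *
delta(.629,.007,.045,85.7)
E
```

```text
at [0.6259 0.0076 0.194 ] [-1.7986e+02 -3.0000e-02  8.5780e+01] g 0.0622 t 24.5 f [ 0.5  0.5 -0.5]
turn rz total 0.0013 then tool shift [-0.0004  0.0032  0.149 ]
```

Emit:
move_arm(
  commands=[
    [-0.0004,0.0032,0.02,0,0,0,0.06],
    [0,0,0.035,0,0,0,0.06],
    [0,0,0.035,0,0,0,0.06],
    [0,0,0.03,0,0,0,0.06],
    [0,0,0.015,0,0,0,0.06],
    [0,0,0.01,0,0,0,0.06],
    [0,0,0.006,0,0,0,0.06],
    [0,0,0,0,0,0,0.06],
    [0,0,0,0,0,0,0.06],
    [0,0,0,0,0,0,0.048],
    [0,0,0,0,0,0,0.043],
    [0,0,0,0,0,0,0.04],
    [0,0,0,0,0,0,0.036],
    [0,0,0,0,0,0,0.032],
    [0,0,0,0,0,0,0.032],
    [0,0,0,0,0,0,0.032],
  ],
  grip_force=25,
)

```text
clock: 25.83
position: [0.6299, 0.0059, 0.0443]
orientation: [-179.9, 0.0, 85.7]
ft_force: [-2.8, 0.2, 6.3]
gripper_width: 0.04
finger_force: 25.0
```

Emit:
move_arm(
  commands=[
    [0,0,-0.01,0,0,0,0.032],
    [0,0,-0.02,0,0,0,0.032],
    [0,0,-0.03,0,0,0,0.032],
    [0,0,-0.03,0,0,0,0.032],
    [0,0,-0.015,0,0,0,0.032],
    [0,0,0,0,0,0.0644,0.032],
    [0,0,0,0,0,0.1073,0.032],
    [0,0,0,0,0,0.1073,0.032],
    [0,0,0,0,0,0.1073,0.032],
    [0,0,0,0,0,0.1073,0.032],
    [0,0,0,0,0,0.1073,0.032],
    [0,0,0,0,0,0.1073,0.032],
    [0,0,0,0,0,0.1073,0.032],
    [0,0,0,0,0,0.1073,0.032],
    [0,0,0,0,0,0.1073,0.032],
    [0,0,0,0,0,0.1073,0.032],
    [0,0,0,0,0,0.1073,0.032],
    [0,0,0,0,0,0.0429,0.032],
    [0,0,0,0,0,0,0.032],
    [0,0,0,0,0,0,0.032],
  ],
)

```text
clock: 27.5
position: [0.6304, 0.0059, 0.1487]
orientation: [180.0, -0.0, 12.0]
ft_force: [-0.2, -0.1, -2.4]
gripper_width: 0.0398
finger_force: 25.0
```

```bash
python3 - <<'E'
from h import *
delta(.446,-.297,.149,11.9)
E
```

```text
at [0.6304 0.0059 0.1487] [ 1.800e+02 -1.000e-02  1.202e+01] g 0.0398 t 27.5 f [-0.2 -0.1 -2.4]
turn rz total 0.0021 then tool shift [-0.2429  0.2583 -0.0003]
```

Emit:
move_arm(
  commands=[
    [-0.0081,0.0086,0,0,0,0,0.032],
    [-0.0162,0.0172,0,0,0,0,0.032],
    [-0.0202,0.0215,0,0,0,0,0.032],
    [-0.0202,0.0215,0,0,0,0,0.032],
    [-0.0202,0.0215,0,0,0,0,0.032],
    [-0.0202,0.0215,0,0,0,0,0.032],
    [-0.0202,0.0215,0,0,0,0,0.032],
    [-0.0202,0.0215,0,0,0,0,0.032],
    [-0.0202,0.0215,0,0,0,0,0.032],
    [-0.0202,0.0215,0,0,0,0,0.032],
    [-0.0202,0.0215,0,0,0,0,0.032],
    [-0.0202,0.0215,0,0,0,0,0.032],
    [-0.0162,0.0172,0,0,0,0,0.032],
    [-0.0004,0.0003,0,0,0,0,0.032],
    [0,0,0.02,0,0,0,0.032],
    [0,0,0.025,0,0,0,0.032],
    [0,0,0.02,0,0,0,0.032],
    [0,0,0.01,0,0,0,0.032],
    [0,0,0,0,0,0,0.032],
    [0,0,0,0,0,0,0.032],
  ],
)

```text
clock: 29.17
position: [0.4461, -0.297, 0.0736]
orientation: [-180.0, 0.0, 12.0]
ft_force: [1.2, -0.4, -2.3]
gripper_width: 0.0397
finger_force: 25.0
```

```bash
python3 - <<'E'
from h import *
delta(.446,-.297,.0415,11.9)
s=cv2.cvtColor(viewer.get_image("side"),cv2.COLOR_RGB2BGR);t=cv2.cvtColor(viewer.get_image("top"),cv2.COLOR_RGB2BGR)
cv2.imwrite("pics/a4.png",np.hstack([cv2.resize(s[290:420,120:310],None,fx=2.4,fy=2.4),cv2.resize(t[185:315,380:470],None,fx=2.4,fy=2.4)]))
E
```

```text
at [ 0.4461 -0.297   0.0736] [-1.7996e+02  2.0000e-02  1.1980e+01] g 0.0397 t 29.17 f [ 1.2 -0.4 -2.3]
turn rz total 0.0014 then tool shift [-0.0001  0.      0.0321]
```

View pics/a4.png

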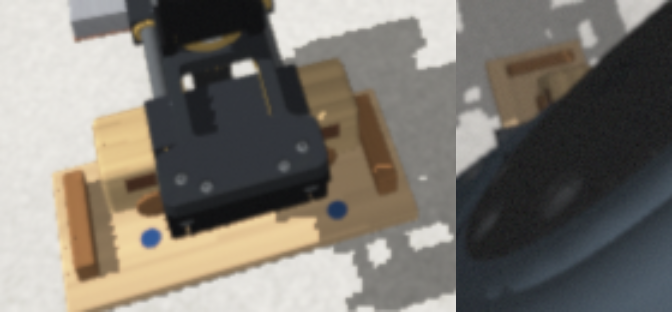

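The bus hangs lengthwise between the stops (side crop 80,230 and 375,150) and looks centred. Next I'll lower and release it.

Emit:
move_arm(
  commands=[
    [0,0,0.015,0,0,0,0.032],
    [0,0,0.01,0,0,0,0.032],
    [0,0,0.004,0,0,0,0.032],
    [0,0,0.002,0,0,0,0.032],
    [0,0,0.001,0,0,0,0.032],
    [0,0,0,0,0,0,0.032],
    [0,0,0,0,0,0,0.032],
  ],
)

```text
clock: 29.85
position: [0.4461, -0.297, 0.0423]
orientation: [-180.0, 0.0, 12.0]
ft_force: [-0.8, 2.2, 2.5]
gripper_width: 0.04
finger_force: 25.0
```

Emit:
move_arm(
  commands=[
    [0,0,0,0,0,0,0.042],
    [0,0,0,0,0,0,0.05],
    [0,0,0,0,0,0,0.06],
    [0,0,0,0,0,0,0.06],
    [0,0,0,0,0,0,0.06],
    [0,0,-0.015,0,0,0,0.06],
    [0,0,-0.035,0,0,0,0.06],
    [0,0,-0.035,0,0,0,0.06],
    [0,0,-0.035,0,0,0,0.06],
    [0,0,-0.035,0,0,0,0.06],
    [0,0,-0.013,0,0,0,0.06],
    [0,0,0,0,0,0.095,0.05],
    [0,0,0,0,0,0.095,0.05],
    [0,0,0,0,0,0.095,0.05],
    [0,0,0,0,0,0,0.05],
    [0,0,0,0,0,0,0.05],
  ],
)

```text
clock: 31.18
position: [0.4461, -0.297, 0.2096]
orientation: [-180.0, 0.0, -4.2]
ft_force: [-0.2, 0.4, 0.3]
gripper_width: 0.0502
finger_force: 0.0
```

Emit:
move_arm(
  commands=[
    [0.0042,-0.0343,0,0,0,0,0.05],
    [0.0042,-0.0343,0,0,0,0,0.05],
    [0.0042,-0.0343,0,0,0,0,0.05],
    [0.0042,-0.0343,0,0,0,0,0.05],
    [0.0042,-0.0343,0,0,0,0,0.05],
    [0.0042,-0.0343,0,0,0,0,0.05],
    [0.0042,-0.0343,0,0,0,0,0.05],
    [0.0042,-0.0343,0,0,0,0,0.05],
    [0.0042,-0.0343,0,0,0,0,0.05],
    [0.0042,-0.0343,0,0,0,0,0.05],
    [0.0042,-0.0343,0,0,0,0,0.05],
    [0.0042,-0.0343,0,0,0,0,0.05],
    [0.0042,-0.0343,0,0,0,0,0.05],
    [0.0042,-0.0343,0,0,0,0,0.05],
    [0.0042,-0.0343,0,0,0,0,0.05],
    [0.0042,-0.0343,0,0,0,0,0.05],
    [0.0042,-0.0343,0,0,0,0,0.05],
    [0,0,0,0,0,0,0.05],
    [0,0,0,0,0,0,0.05],
    [0,0,0,0,0,0,0.05],
  ],
)

```text
clock: 32.85
position: [0.5612, 0.2784, 0.209]
orientation: [179.9, 0.1, -4.3]
ft_force: [-0.1, -0.7, 0.2]
gripper_width: 0.0498
finger_force: 0.0
```

```bash
python3 - <<'E'
from h import *
delta(.561,.2795,.0818,-4.3)
s=cv2.cvtColor(viewer.get_image("side"),cv2.COLOR_RGB2BGR);t=cv2.cvtColor(viewer.get_image("top"),cv2.COLOR_RGB2BGR)
cv2.imwrite("pics/a5.png",np.hstack([cv2.resize(s[300:420,120:310],None,fx=2.5,fy=2.5),cv2.resize(t[190:310,385:465],None,fx=2.5,fy=2.5)]))
for n in("top","side"):
  for d in pinpoint("bus",n)[:1]: print(n,back(d["pixel"],n,.010).round(4),d["confidence"])
E
```

```text
at [0.5612 0.2784 0.209 ] [ 1.7993e+02  9.0000e-02 -4.2800e+00] g 0.0498 t 32.85 f [-0.1 -0.7  0.2]
turn rz total 0.0004 then tool shift [-0.0003 -0.0011  0.1272]
top [ 0.4514 -0.3046  0.01  ] 0.84
side [ 0.4518 -0.2951  0.01  ] 0.91
```

View pics/a5.png

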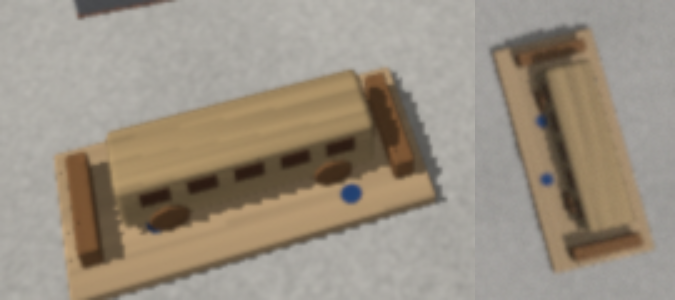

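```bash
python3 - <<'E'
from h import *
T=[(548,70),(595,60),(632,222),(588,233)];S=[(108,135),(352,70),(372,132),(118,195)]
C=np.array([.447,-.297]);u=np.array([np.cos(.2077),np.sin(.2077)]);v=np.array([-u[1],u[0]])
for n,P in(("top",[(385+(x-475)/2.5-.3,190+y/2.5-.3) for x,y in T]),("side",[(120+x/2.5-.3,300+y/2.5-.3) for x,y in S])):
    q=np.array([back(p,n,.056)[:2] for p in P]);print(n,q.mean(0).round(4),[( round((p-C)@u,4),round((p-C)@v,4)) for p in q],((q.mean(0)-C)@u).round(4),((q.mean(0)-C)@v).round(4))
E
```

```text
top [ 0.4487 -0.296 ] [(np.float64(0.0708), np.float64(0.0178)), (np.float64(0.0698), np.float64(-0.0224)), (np.float64(-0.0664), np.float64(-0.015)), (np.float64(-0.0668), np.float64(0.0223))] 0.0019 0.0007
side [ 0.4482 -0.2988] [(np.float64(-0.0669), np.float64(0.0168)), (np.float64(0.0685), np.float64(0.0179)), (np.float64(0.068), np.float64(-0.023)), (np.float64(-0.0664), np.float64(-0.0197))] 0.0008 -0.002
```

Emit:
move_arm(
  commands=[
    [-0.0003,-0.0011,0.03,0,0,0,0.05],
    [0,0,0.035,0,0,0,0.05],
    [0,0,0.03,0,0,0,0.05],
    [0,0,0.02,0,0,0,0.05],
    [0,0,0.008,0,0,0,0.05],
    [0,0,0.0042,0,0,0,0.05],
    [0,0,0,0,0,0,0.05],
    [0,0,0,0,0,0,0.05],
    [0,0,0,0,0,0,0.03],
    [0,0,0,0,0,0,0.024],
    [0,0,0,0,0,0,0.02],
    [0,0,0,0,0,0,0.018],
    [0,0,0,0,0,0,0.015],
    [0,0,0,0,0,0,0.015],
    [0,0,0,0,0,0,0.015],
    [0,0,0,0,0,0,0.015],
  ],
  grip_force=25,
)

```text
clock: 34.38
position: [0.5618, 0.2798, 0.0828]
orientation: [180.0, -0.0, -4.4]
ft_force: [-0.6, -0.4, 3.3]
gripper_width: 0.0215
finger_force: 25.0
```

The bus is centred on the stand to within about 2 mm. Returning the round pot.

Emit:
move_arm(
  commands=[
    [0,0,-0.01,0,0,0,0.015],
    [0,0,-0.025,0,0,0,0.015],
    [0,0,-0.03,0,0,0,0.015],
    [0,0,-0.025,0,0,0,0.015],
    [0,0,-0.01,0,0,0,0.015],
    [0.0015,0.01,0,0,0,0,0.015],
    [0.003,0.02,0,0,0,0,0.015],
    [0.0037,0.0248,0,0,0,0,0.015],
    [0.0037,0.0248,0,0,0,0,0.015],
    [0.0037,0.0248,0,0,0,0,0.015],
    [0.0037,0.0248,0,0,0,0,0.015],
    [0.0037,0.0248,0,0,0,0,0.015],
    [0.0037,0.0248,0,0,0,0,0.015],
    [0.0024,0.015,0,0,0,0,0.015],
    [0.0009,0.005,0,0,0,0,0.015],
    [0,0,0,0,0,0,0.015],
    [0,0,0.02,0,0,0,0.015],
    [0,0,0.03,0,0,0,0.015],
    [0,0,0.02,0,0,0,0.015],
  ],
)

```text
clock: 35.97
position: [0.5751, 0.0806, 0.1104]
orientation: [-180.0, 0.1, -4.3]
ft_force: [-0.6, 0.1, -1.5]
gripper_width: 0.0214
finger_force: 25.0
```

Emit:
move_arm(
  commands=[
    [0,0,0,0,0,0,0.015],
    [0,0,0,0,0,0,0.015],
    [0,0,0,0,0,0,0.015],
  ],
)

```text
clock: 36.22
position: [0.5769, 0.0802, 0.113]
orientation: [-180.0, -0.1, -4.3]
ft_force: [0.9, 0.2, -1.4]
gripper_width: 0.0211
finger_force: 25.0
```

```bash
python3 - <<'E'
from h import *
delta(.577,.079,.0928,-4.3)
E
```

```text
at [0.5769 0.0802 0.113 ] [-1.7999e+02 -6.0000e-02 -4.3200e+00] g 0.0211 t 36.22 f [ 0.9  0.2 -1.4]
turn rz total -0.0004 then tool shift [0.0001 0.0012 0.0202]
```

Emit:
move_arm(
  commands=[
    [0,0.0008,0.01,0,0,0,0.015],
    [0,0,0.006,0,0,0,0.015],
    [0,0,0.003,0,0,0,0.015],
    [0,0,0.0015,0,0,0,0.015],
    [0,0,0,0,0,0,0.015],
    [0,0,0,0,0,0,0.015],
  ],
)

```text
clock: 36.72
position: [0.5763, 0.0786, 0.0936]
orientation: [180.0, -0.0, -4.4]
ft_force: [-2.2, 0.0, 8.4]
gripper_width: 0.0214
finger_force: 25.0
```

Emit:
move_arm(
  commands=[
    [0,0,0,0,0,0,0.024],
    [0,0,0,0,0,0,0.035],
    [0,0,0,0,0,0,0.05],
    [0,0,0,0,0,0,0.05],
    [0,0,0,0,0,0,0.05],
    [0,0,-0.015,0,0,0,0.05],
    [0,0,-0.03,0,0,0,0.05],
    [0,0,-0.035,0,0,0,0.05],
    [0,0,-0.03,0,0,0,0.05],
    [-0.02,-0.0186,0,0,0,0,0.05],
    [-0.02,-0.0186,0,0,0,0,0.05],
    [-0.02,-0.0186,0,0,0,0,0.05],
    [-0.02,-0.0186,0,0,0,0,0.05],
    [-0.02,-0.0186,0,0,0,0,0.05],
    [-0.02,-0.0186,0,0,0,0,0.05],
    [-0.02,-0.0186,0,0,0,0,0.05],
    [-0.02,-0.0186,0,0,0,0,0.05],
    [-0.02,-0.0186,0,0,0,0,0.05],
    [-0.02,-0.0186,0,0,0,0,0.05],
  ],
)

```text
clock: 38.3
position: [0.3901, 0.2802, 0.2019]
orientation: [-180.0, 0.0, -4.4]
ft_force: [1.2, 0.8, -0.9]
gripper_width: 0.0497
finger_force: 0.0
```

Emit:
move_arm(
  commands=[
    [0,0,0,0,0,0,0.05],
    [0,0,0,0,0,0,0.05],
    [0,0,0,0,0,0,0.05],
    [0,0,0,0,0,0,0.05],
  ],
)

```text
clock: 38.63
position: [0.3922, 0.2789, 0.202]
orientation: [-180.0, -0.0, -4.4]
ft_force: [-0.5, 0.0, 0.5]
gripper_width: 0.0504
finger_force: 0.0
```

```bash
python3 - <<'E'
from h import *
delta(.3912,.2797,.0938,-4.3)
E
```

```text
at [0.3922 0.2789 0.202 ] [-1.7999e+02 -5.0000e-02 -4.4300e+00] g 0.0504 t 38.63 f [-0.5  0.   0.5]
turn rz total -0.0023 then tool shift [-0.001  -0.0007  0.1082]
```

Emit:
move_arm(
  commands=[
    [-0.0006,-0.0005,0.025,0,0,0,0.05],
    [0,0,0.03,0,0,0,0.05],
    [0,0,0.025,0,0,0,0.05],
    [0,0,0.015,0,0,0,0.05],
    [0,0,0.009,0,0,0,0.05],
    [0,0,0.0042,0,0,0,0.05],
    [0,0,0,0,0,0,0.05],
    [0,0,0,0,0,0,0.05],
    [0,0,0,0,0,0,0.03],
    [0,0,0,0,0,0,0.024],
    [0,0,0,0,0,0,0.02],
    [0,0,0,0,0,0,0.018],
    [0,0,0,0,0,0,0.015],
    [0,0,0,0,0,0,0.015],
    [0,0,0,0,0,0,0.015],
    [0,0,0,0,0,0,0.015],
  ],
  grip_force=25,
)

```text
clock: 39.97
position: [0.3907, 0.2799, 0.094]
orientation: [-180.0, -0.0, -4.4]
ft_force: [-0.1, -1.1, 4.3]
gripper_width: 0.0213
finger_force: 25.0
```

Emit:
move_arm(
  commands=[
    [0,0,-0.01,0,0,0,0.015],
    [0,0,-0.025,0,0,0,0.015],
    [0,0,-0.03,0,0,0,0.015],
    [0,0,-0.03,0,0,0,0.015],
    [0,0,-0.025,0,0,0,0.015],
    [0,0,-0.01,0,0,0,0.015],
    [0.01,0.0037,0,0,0,0,0.015],
    [0.018,0.0067,0,0,0,0,0.015],
    [0.0216,0.008,0,0,0,0,0.015],
    [0.0216,0.008,0,0,0,0,0.015],
    [0.0216,0.008,0,0,0,0,0.015],
    [0.0216,0.008,0,0,0,0,0.015],
    [0.0216,0.008,0,0,0,0,0.015],
    [0.0216,0.008,0,0,0,0,0.015],
    [0.0219,0.0083,0,0,0,0,0.015],
  ],
)

```text
clock: 41.22
position: [0.5649, 0.1984, 0.2213]
orientation: [179.9, 0.2, -4.4]
ft_force: [0.7, 0.8, -2.1]
gripper_width: 0.0211
finger_force: 25.0
```

Emit:
move_arm(
  commands=[
    [0.0012,0.016,0,0,0,0,0.015],
    [0.0019,0.0255,0,0,0,0,0.015],
    [0.0019,0.0255,0,0,0,0,0.015],
    [0.0019,0.0255,0,0,0,0,0.015],
    [0.0019,0.0255,0,0,0,0,0.015],
    [0.0019,0.0255,0,0,0,0,0.015],
    [0.0019,0.0255,0,0,0,0,0.015],
    [0.0019,0.0255,0,0,0,0,0.015],
    [0.0019,0.0255,0,0,0,0,0.015],
    [0.0019,0.0255,0,0,0,0,0.015],
    [0.0012,0.016,0,0,0,0,0.015],
    [0.0005,0.0062,0,0,0,0,0.015],
    [0,0,0,0,0,0,0.015],
    [0,0,0,0,0,0,0.015],
    [0,0,0,0,0,0,0.015],
    [0,0,0,0,0,0,0.015],
  ],
)

```text
clock: 42.55
position: [0.5637, -0.0675, 0.2234]
orientation: [-180.0, 0.1, -4.3]
ft_force: [-0.4, 0.5, -2.6]
gripper_width: 0.0211
finger_force: 25.0
```

```bash
python3 - <<'E'
from h import *
delta(.565,-.0687,.1048,-4.3)
E
```

```text
at [ 0.5637 -0.0675  0.2234] [-1.7997e+02  5.0000e-02 -4.2900e+00] g 0.0211 t 42.55 f [-0.4  0.5 -2.6]
turn rz total 0.0001 then tool shift [0.0014 0.0011 0.1186]
```

Emit:
move_arm(
  commands=[
    [0.001,0.0009,0.02,0,0,0,0.015],
    [0,0,0.03,0,0,0,0.015],
    [0,0,0.03,0,0,0,0.015],
    [0,0,0.02,0,0,0,0.015],
    [0,0,0.01,0,0,0,0.015],
    [0,0,0,0,0,0,0.015],
    [0,0,0,0,0,0,0.015],
    [0,0,0,0,0,0,0.015],
  ],
)

```text
clock: 43.22
position: [0.5662, -0.0698, 0.1151]
orientation: [180.0, -0.2, -4.3]
ft_force: [-0.8, 0.2, -2.3]
gripper_width: 0.0212
finger_force: 25.0
```

Emit:
move_arm(
  commands=[
    [0,-0.0003,0.006,0,0,0,0.015],
    [0,0,0.003,0,0,0,0.015],
    [0,0,0.0012,0,0,0,0.015],
    [0,0,0,0,0,0,0.015],
    [0,0,0,0,0,0,0.015],
  ],
)

```text
clock: 43.63
position: [0.5658, -0.0696, 0.1051]
orientation: [180.0, -0.1, -4.4]
ft_force: [-0.7, 0.3, 5.3]
gripper_width: 0.021
finger_force: 25.0
```

Emit:
move_arm(
  commands=[
    [0,0,0,0,0,0,0.024],
    [0,0,0,0,0,0,0.035],
    [0,0,0,0,0,0,0.05],
    [0,0,0,0,0,0,0.05],
    [0,0,0,0,0,0,0.05],
    [0,0,-0.015,0,0,0,0.05],
    [0,0,-0.03,0,0,0,0.05],
    [0,0,-0.035,0,0,0,0.05],
    [0,0,-0.03,0,0,0,0.05],
    [-0.0118,-0.0347,0,0,0,0,0.05],
    [-0.0118,-0.0347,0,0,0,0,0.05],
    [-0.0118,-0.0347,0,0,0,0,0.05],
    [-0.0118,-0.0347,0,0,0,0,0.05],
    [-0.0118,-0.0347,0,0,0,0,0.05],
    [-0.0118,-0.0347,0,0,0,0,0.05],
    [-0.0118,-0.0347,0,0,0,0,0.05],
    [-0.0118,-0.0347,0,0,0,0,0.05],
    [-0.0118,-0.0347,0,0,0,0,0.05],
    [-0.0118,-0.0347,0,0,0,0,0.05],
  ],
)

```text
clock: 45.22
position: [0.4729, 0.2872, 0.2134]
orientation: [180.0, 0.0, -4.4]
ft_force: [0.6, -0.2, 0.9]
gripper_width: 0.0501
finger_force: 0.0
```

Emit:
move_arm(
  commands=[
    [0,0,0,0,0,0,0.05],
    [0,0,0,0,0,0,0.05],
    [0,0,0,0,0,0,0.05],
    [0,0,0,0,0,0,0.05],
  ],
)

```text
clock: 45.55
position: [0.474, 0.2845, 0.2134]
orientation: [180.0, 0.0, -4.4]
ft_force: [-1.2, -0.2, 0.2]
gripper_width: 0.0501
finger_force: 0.0
```

```bash
python3 - <<'E'
from h import *
delta(.4733,.2855,.1102,-4.3)
E
```

```text
at [0.474  0.2845 0.2134] [ 1.7997e+02  2.0000e-02 -4.4400e+00] g 0.0501 t 45.55 f [-1.2 -0.2  0.2]
turn rz total -0.0025 then tool shift [-0.0008 -0.0009  0.1032]
```

Emit:
move_arm(
  commands=[
    [-0.0005,-0.0005,0.025,0,0,0,0.05],
    [0,0,0.03,0,0,0,0.05],
    [0,0,0.025,0,0,0,0.05],
    [0,0,0.012,0,0,0,0.05],
    [0,0,0.007,0,0,0,0.05],
    [0,0,0.0042,0,0,0,0.05],
    [0,0,0,0,0,0,0.05],
    [0,0,0,0,0,0,0.05],
    [0,0,0,0,0,0,0.03],
    [0,0,0,0,0,0,0.024],
    [0,0,0,0,0,0,0.02],
    [0,0,0,0,0,0,0.018],
    [0,0,0,0,0,0,0.015],
    [0,0,0,0,0,0,0.015],
    [0,0,0,0,0,0,0.015],
    [0,0,0,0,0,0,0.015],
  ],
  grip_force=25,
)

```text
clock: 46.88
position: [0.4734, 0.286, 0.1106]
orientation: [180.0, -0.0, -4.4]
ft_force: [-0.1, -1.8, 3.0]
gripper_width: 0.0213
finger_force: 25.0
```

Emit:
move_arm(
  commands=[
    [0,0,-0.01,0,0,0,0.015],
    [0,0,-0.025,0,0,0,0.015],
    [0,0,-0.03,0,0,0,0.015],
    [0,0,-0.03,0,0,0,0.015],
    [0,0,-0.02,0,0,0,0.015],
    [0,0,-0.01,0,0,0,0.015],
    [0.0049,0.0113,0,0,0,0,0.015],
    [0.0099,0.0226,0,0,0,0,0.015],
    [0.0109,0.025,0,0,0,0,0.015],
    [0.0109,0.025,0,0,0,0,0.015],
    [0.0109,0.025,0,0,0,0,0.015],
    [0.0109,0.025,0,0,0,0,0.015],
    [0.0109,0.025,0,0,0,0,0.015],
    [0.0109,0.025,0,0,0,0,0.015],
    [0.0109,0.025,0,0,0,0,0.015],
    [0.0109,0.025,0,0,0,0,0.015],
    [0.0099,0.0226,0,0,0,0,0.015],
    [0.0065,0.0151,0,0,0,0,0.015],
  ],
)

```text
clock: 48.38
position: [0.5702, 0.003, 0.2332]
orientation: [180.0, 0.2, -4.5]
ft_force: [-0.3, 0.1, -1.4]
gripper_width: 0.0211
finger_force: 25.0
```

Emit:
move_arm(
  commands=[
    [0,0,0,0,0,0,0.015],
    [0,0,0,0,0,0,0.015],
    [0,0,0.03,0,0,0,0.015],
    [0,0,0.03,0,0,0,0.015],
    [0,0,0.025,0,0,0,0.015],
    [0,0,0.01,0,0,0,0.015],
    [0,0,0,0,0,0,0.015],
    [0,0,0,0,0,0,0.015],
    [0,0,0,0,0,0,0.015],
  ],
)

```text
clock: 49.13
position: [0.5716, 0.0065, 0.1416]
orientation: [180.0, -0.1, -4.3]
ft_force: [0.0, 0.0, -1.3]
gripper_width: 0.0213
finger_force: 25.0
```

```bash
python3 - <<'E'
from h import *
delta(.5708,.0058,.121,-4.3)
E
```

```text
at [0.5716 0.0065 0.1416] [ 1.7999e+02 -1.4000e-01 -4.3400e+00] g 0.0213 t 49.13 f [ 0.   0.  -1.3]
turn rz total -0.0008 then tool shift [-0.0007  0.0007  0.0206]
```

Emit:
move_arm(
  commands=[
    [-0.0005,0.0005,0.01,0,0,0,0.015],
    [0,0,0.006,0,0,0,0.015],
    [0,0,0.003,0,0,0,0.015],
    [0,0,0.0014,0,0,0,0.015],
    [0,0,0,0,0,0,0.015],
    [0,0,0,0,0,0,0.015],
  ],
)

```text
clock: 49.63
position: [0.5703, 0.0055, 0.1215]
orientation: [180.0, -0.1, -4.4]
ft_force: [-2.0, -0.2, 7.8]
gripper_width: 0.0213
finger_force: 25.0
```

Emit:
move_arm(
  commands=[
    [0,0,0,0,0,0,0.024],
    [0,0,0,0,0,0,0.035],
    [0,0,0,0,0,0,0.05],
    [0,0,0,0,0,0,0.05],
    [0,0,0,0,0,0,0.05],
    [0,0,-0.015,0,0,0,0.05],
    [0,0,-0.03,0,0,0,0.05],
    [0,0,-0.035,0,0,0,0.05],
    [0,0,-0.03,0,0,0,0.05],
    [-0.012,-0.034,0,0,0,0,0.05],
    [-0.012,-0.034,0,0,0,0,0.05],
    [-0.012,-0.034,0,0,0,0,0.05],
    [-0.012,-0.034,0,0,0,0,0.05],
    [-0.012,-0.034,0,0,0,0,0.05],
    [-0.012,-0.034,0,0,0,0,0.05],
    [-0.012,-0.034,0,0,0,0,0.05],
    [-0.012,-0.034,0,0,0,0,0.05],
    [0,0,0,0,0,0,0.05],
    [0,0,0,0,0,0,0.05],
    [0,0,0,0,0,0,0.05],
  ],
)

```text
clock: 51.3
position: [0.495, 0.2842, 0.2297]
orientation: [180.0, 0.0, -4.3]
ft_force: [0.0, -0.2, 0.2]
gripper_width: 0.05
finger_force: 0.0
```

```bash
python3 - <<'E'
from h import *
t=cv2.cvtColor(viewer.get_image("top"),cv2.COLOR_RGB2BGR);s=cv2.cvtColor(viewer.get_image("side"),cv2.COLOR_RGB2BGR)
cv2.imwrite("pics/a6.png",np.hstack([cv2.resize(t[130:230,222:352],(440,338),interpolation=cv2.INTER_CUBIC),cv2.resize(s[150:275,240:365],(338,338),interpolation=cv2.INTER_CUBIC)]))
g=t.max(2)[175:215,235:340];k,l,st,c=cv2.connectedComponentsWithStats((g<45).astype(np.uint8))
for i in range(1,k):
    if st[i,4]>12: print(c[i]+[235,175],st[i,4])
st=status.read_state();print(st["clock"],st["position"])
E
```

```text
[283.5     189.71875] 64
[248.40350877 190.77192982] 57
[320.57894737 191.87719298] 57
51.4 [0.49548158 0.28322831 0.22976675]
```

View pics/a6.png

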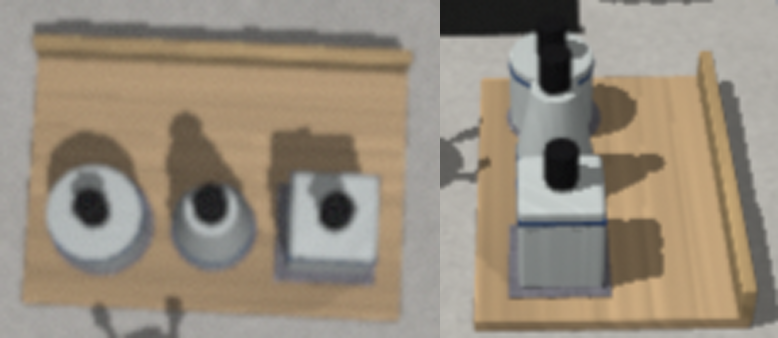

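All three pots stand upright on their own pads (top crop: round 92,210, cone 210,205, square 335,210), and their knobs are within 1 px of where they started. The bus stands centred on the stand. Handing in.

```bash
python3 -c "
from plant import r
print(r.finish_job())"
```

```text
the job is handed in; nothing more can be done
None
```

The job is handed in after about 51 s of robot time: the bus stands on its wheels on the painting stand, within about 2 mm of the middle; all three pots were cleared to the mat first and are back upright on their own pads, within about 2 mm of where they started; and the arm stayed clear of the brush cup.

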